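# Screw the polarising filter into the polariscope's light port

## Task

Fit the knurled polarising filter, which stands on the cork pad, to the polariscope: set it level on the threaded collar of the light port and, pressing lightly, turn it backward (anticlockwise from above) until you feel it drop a step; only then screw it forward until its flange is home on the collar and snug, and let go. Do not turn it forward on the thread before it has dropped, neither press hard nor overtighten it, and leave the dust cap, the stone and the tweezers where they are.

Things in the scene. Friction and masses are not known exactly. Their poses are not given: they have to be found in the camera images.
- filter: the filter, loose, upright on the cork pad: a dark metal cell 27 mm high, 0.1 to 0.16 kg. On top a knurled flange ring, 56 mm in diameter, from 12.6 to 27 mm above the foot, to be gripped across its diameter in any direction; below it the threaded stub, core 34 mm, 41.8 mm over the thread, foot bevelled. Origin: centre of the foot; z up its axis. The thread's clocking is not marked
- flange (a point): centre of the underside of the filter's flange, 12.6 mm above its foot. Set on the collar, the flange rests 4 to 9 mm over the rim; turned backward it climbs 3.2 mm a radian to 9 mm, then drops 5 mm, once in every quarter turn; from there 1.3 to 1.6 rad forward brings it down on the rim. Light pressure is about 5 N. The thread stays put when let go
- polariscope: grey stone-viewing instrument, fixed: lamp housing 166 x 116 mm, 45 mm high, knob and switch on its front (-x); a short column (top 119 mm over the table) 86 mm behind the port's axis carries a round head swung out to the rear. Origin: on the table under the port's axis; x to the rear, z up
- port (a point): centre of the rim of the light port's steel collar, 61 mm over the table, z up. The collar is 50 mm outside, 44 mm inside and stands 16 mm above the housing; its right-hand thread has four starts, 5 mm apart, 20 mm a turn, and a clear bore of 36.4 mm (1.2 mm play a side for the stub's core). Where the starts lie is not marked and differs each time
- collar (a joint): twist of the collar in the rubber bush that seats it in the housing, rad; 0 at rest, + when dragged clockwise seen from above (forward, tightening); gives 1 rad per N m and springs back. Pressed with 5 N on the thread, a turning filter drags it 0.04 to 0.12 rad along; snug is a twist of about 0.1 rad, more than 0.3 rad is too tight
- dust_cap: bystander: plain smooth black plastic cap, a disc 46 mm in diameter, 11 mm high, no thread, loose on the table behind the pad; origin at the centre of its underside
- spindle_stone: bystander: polished banded spindle-shaped stone, 22 x 52 x 19 mm, loose on the table left of the polariscope; origin at the centre of its underside
- tweezers: bystander: steel tweezers, 13 x 115 x 10 mm, loose on the table left of the polariscope, beyond the stone; origin at the centre of their underside, y along them

How it is judged:
By the outcome, as a careful person would: the job done as asked, in the order asked, and still so for the second after the job is handed in, with the robot touching nothing.
It also fails if it takes over 67 s, if anything falls off the work surface, if the arm or the gripper's body presses on something with over 40 N, if the wrist force passes 120 N, or if a joint passes its speed limit or range.

## Robot

A 6-joint arm with a two-finger parallel gripper is mounted at the origin on a cart in front of the work surface, level with it; the furniture and walls round the work are solid. World frame = base frame: x ahead of the robot, y to its left, z up, the work surface at z = 0. Lengths are in mm, angles in rad, forces in N, time in s.
With the tool pointing down it reaches from about 400 to 925 mm from the base axis. Payload 12.5 kg.
Tool frame: the origin (TCP) lies at the very end of the fingers, on their centre line; the grasp point (between the pads) lies 19 mm behind it; z points along the fingers, y is the line along which they close (so a half turn about z gives the same grasp; the last joint's range is limited). The gripper opens to 95 mm and grips with 3 to 60 N. Pads are 20 mm wide; open, the fingers measure 119 mm over their backs; the gripper's body (75 mm by 180 mm) begins 59 mm behind the grasp point.
Start: joints at [1.174, 0.491, 1.559, -0, 1.092, -0.106], TCP at [179.182, 598.783, 214.661] pointing down, gripper open.
Joint ranges: [-3.1, 3.1], [-0.84, 2.19], [0.05, 2.79], [-1.13, 4.28], [0.06, 2.93], [-2.69, 2.69]. Speed limits (rad/s): [2.22, 2.22, 2.79, 3.14, 3.14, 3.14].

## Interface

Orientations are given as [roll, pitch, yaw] about the fixed x, y, z axes, in that order (R = Rz(yaw) Ry(pitch) Rx(roll)).
In Python, from cell import * gives the robot as it stands.
- The arm moves only by the tool jog_arm, never from a script. Its argument "targets" is a list of rows, each an object with "turn": the turn, a rotation vector about the world's x, y, z in degrees, a list of three; "slide": the shift along the world's x, y, z in mm, a list of three; "claw": the opening in per cent of the stroke, from 0 (shut) to 100 (fully open). In form: [{"turn": [wx, wy, wz], "slide": [x, y, z], "claw": claw}, ...]. A call has 1 to 5 rows; each row shifts and turns the commanded pose from where the row before left it; what a row does not reach is not made up. A row lasts 1/8 s, in which the tool goes at most 62.5 mm and 10.7 degrees, less where a joint would pass 70% of its speed; a pose out of reach is approached as far as the arm can. A call with a gripper value outside its range is refused whole. The fingers move at their own pace and stop on an object; the grip force is fixed at half the most. Time passes only in rows, so rows that do not move let the fingers close. It gives the time, the measured TCP pose, the force, the opening and the grip force at its end, in the units of the state.
- state(): the state, without advancing time (a new reading comes with each control period).
- read_camera(name): name is "scene" or "top"; returns a dict with "frame" (400x640x3 uint8, blue, green, red), "mtx" (3x3 intrinsics, pixels), "k1" (the pictures are not rectified: a ray, as slopes to the right and down, at radius r is drawn at 1 + k1 r^2 times it, then the intrinsics apply), "R" (3x3) and "t" (3): a world point X has camera coordinates R X + t. Camera axes: x right, y down, z forward; pixel columns grow to the right and rows downward; lengths in mm; the calibration is good to about 2 mm. A picture is of the moment at which its call begins. There is no depth.
- job_done(): hands the job in; it is judged then, once.
Trained networks look in the newest picture that a camera, given by its name, has taken for a name from the list of things; names that differ only in an ending like _2 or _b are one class to them, and where a whole thing is asked for, a point or a joint stands for the part that bears it (a point fixed in the world has none). Each returns a list of dicts, best first, with "conf" (0 to 1); they miss things now and then, are a little off and sometimes report something else, mostly with a low value. They report only what shows in the picture. A call takes as long as a camera call.
- look_for(query, camera): "xy" ([column, row] in pixels, amid what is visible of it).
The state is a dict: "t": time; "joints": joint angles; "qvel": joint speeds; "tau": joint torques, N m; "eef_pos": TCP position; "tcp_rot": TCP orientation; "ft_force": force on the tool from outside, world axes, zero at the start; "moment": the same for the moment, N m; "opening": opening from 0.0 (shut) to 1.0 (fully open); "grip_force": force on a finger pad.
Only numpy, scipy, OpenCV 4.12 (cv2) and the standard library are available. Lean on these libraries where they do the work, as an engineer would, in place of code of your own. Each camera call takes 0.05 s, during which the arm holds its last target. There are 200 camera calls.

## Working session

There is one attempt and no reset: what is moved stays moved. The work goes in short steps, Python scripts to look and compute and a tool call to move; the robot and the scene stay as the last step left them, time stands still between calls to the robot, and variables do not carry over. Pictures are saved under pics/ and viewed, at most 10 in all, crops included, and the job is handed in when it is done.

Besides the shell and the picture viewer there is one more tool, called after "Call:" in YAML: its name, and indented under it one key for each argument. jog_arm: Moves the arm, as the interface text tells. Its arguments: {"type":"object","properties":{"targets":{"type":"array","items":{"type":"object","properties":{"turn":{"type":"array","items":{"type":"number"}},"slide":{"type":"array","items":{"type":"number"}},"claw":{"type":"number"}}}}},"required":["targets"]}

```bash
mkdir -p pics; cat > h.py <<'E'
from cell import *
import numpy as np, cv2
def ray(c,xy):
    d=cv2.undistortPoints(np.array([[xy]],float),c["mtx"],np.array([c["k1"],0,0,0,0.]))[0,0] if 0 else None
    K=np.array(c["mtx"]);p=np.array([(xy[0]-K[0,2])/K[0,0],(xy[1]-K[1,2])/K[1,1]])
    s=p.copy()
    for _ in range(20): s=p/(1+c["k1"]*(s@s))
    R=np.array(c["R"]);return R.T@np.r_[s,1],-R.T@np.array(c["t"])
def at(c,xy,z):
    d,o=ray(c,xy);return o+d*(z-o[2])/d[2]
def px(c,X):
    v=np.array(c["R"])@np.array(X,float)+np.array(c["t"]);s=v[:2]/v[2];s=s*(1+c["k1"]*(s@s));K=np.array(c["mtx"])
    return np.array([K[0,0]*s[0]+K[0,2],K[1,1]*s[1]+K[1,2]])
E
python3 - <<'E'
from h import *
for n in("top","scene"):
    c=read_camera(n);cv2.imwrite(f"pics/{n}0.png",c["frame"])
    d,o=ray(c,[320,200]);print(n,o.round(),d.round(2),c["k1"])
    for q,z in(("filter",20),("flange",20),("polariscope",45),("port",61),("collar",55),("dust_cap",11),("spindle_stone",10),("tweezers",5)):
        for r in look_for(q,n)[:2]: print(q,r["conf"],np.round(r["xy"]),at(c,r["xy"],z).round())
s=state();print({k:np.round(v,3) for k,v in s.items()})
E
```

```text
top [ 333.   13. 1176.] [ 0.19  0.02 -0.98] 0.017497164830961916
filter 0.88 [442. 218.] [ 553. -269.   20.]
filter 0.43 [270. 210.] [519. 156.  20.]
flange 0.79 [439. 217.] [ 555. -262.   20.]
flange 0.64 [452. 182.] [ 649. -288.   20.]
polariscope 0.95 [267. 209.] [517. 160.  45.]
port 0.84 [270. 208.] [517. 150.  61.]
collar 0.43 [272. 217.] [498. 143.  55.]
dust_cap 0.75 [448. 183.] [ 648. -279.   11.]
spindle_stone 0.7 [231. 241.] [433. 241.  10.]
scene [-279. -519.  740.] [ 0.7   0.44 -0.56] -0.06488673802877395
filter 0.78 [429. 258.] [ 552. -276.   20.]
flange 0.63 [429. 254.] [ 565. -270.   20.]
polariscope 0.58 [263. 205.] [497. 132.  45.]
port 0.85 [261. 206.] [475. 120.  61.]
collar 0.66 [252. 204.] [476. 148.  55.]
dust_cap 0.8 [446. 239.] [ 646. -282.   11.]
spindle_stone 0.61 [213. 214.] [440. 248.  10.]
tweezers 0.61 [194. 210.] [431. 308.   5.]
{'t': np.float64(0.9), 'joints': array([ 1.174,  0.491,  1.559, -0.   ,  1.092, -0.106]), 'qvel': array([-0.   , -0.001,  0.001, -0.001, -0.002, -0.   ]), 'tau': array([ 1.0000e-03, -6.1245e+01, -2.5841e+01,  6.9000e-02,  4.5000e-02,
        0.0000e+00]), 'eef_pos': array([179.198, 598.769, 214.674]), 'tcp_rot': array([3.141, 0.   , 2.851]), 'ft_force': array([0.619, 0.039, 0.254]), 'moment': array([0.   , 0.003, 0.007]), 'grip_force': np.float64(0.0), 'opening': np.float64(1.001)}
```

View pics/top0.png

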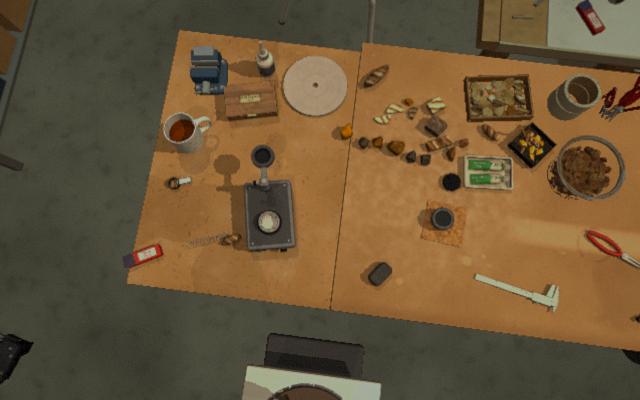

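View pics/scene0.png

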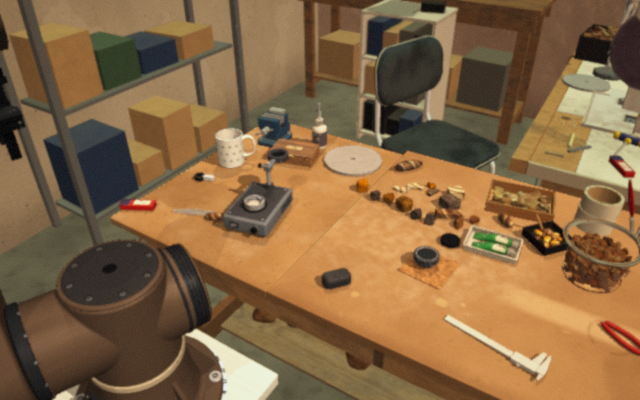

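The top view shows the polariscope at (270,215) with its collar at about (268,222). The filter is on cork at (442,218), the dust cap at (452,182), and the stone and tweezers at about (230,240). I'll take upscaled crops for exact centres.

```bash
python3 - <<'E'
from h import *
c=read_camera("top");s=read_camera("scene")
def crop(f,x,y,w=50,k=8):
    return cv2.resize(f[y-w//2:y+w//2,x-w//2:x+w//2],None,fx=k,fy=k,interpolation=cv2.INTER_CUBIC)
a=np.hstack([crop(c["frame"],270,220,50,6),crop(c["frame"],442,218,50,6)])
b=np.hstack([crop(s["frame"],256,204,50,6),crop(s["frame"],428,257,50,6)])
cv2.imwrite("pics/crops.png",np.vstack([a,b]))
E
```

```text
(no output)
```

View pics/crops.png

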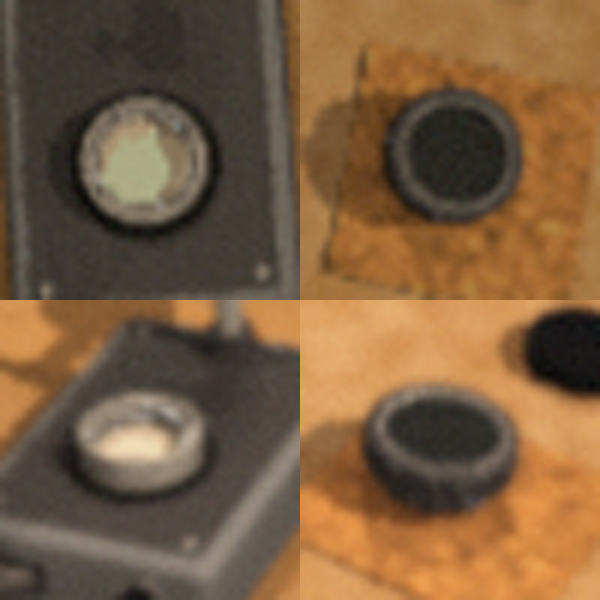

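The crops show the collar rim centred at about (268.6,221.2) in top and (254.1,199.8) in scene. The filter top is at (442.3,218.2) in top and (426.4,253.2) in scene.

```bash
python3 - <<'E'
from h import *
c=read_camera("top");s=read_camera("scene")
def tri(a,b):
    d1,o1=ray(c,a);d2,o2=ray(s,b)
    A=np.c_[d1,-d2];t=np.linalg.lstsq(A,o2-o1,rcond=None)[0]
    p,q=o1+t[0]*d1,o2+t[1]*d2;return p.round(1),q.round(1)
print("port",tri([268.6,221.2],[254.1,199.8]),at(c,[268.6,221.2],61),at(s,[254.1,199.8],61))
print("filt",tri([442.3,218.2],[426.4,253.2]),at(c,[442.3,218.2],29),at(s,[426.4,253.2],29))
for p in([245,184],[292,182],[247,249],[295,245]):print(at(c,p,45).round())
print(at(c,[452,182],11),at(c,[262,157],110))
E
```

```text
port (array([485.8, 149.7,  61.2]), array([485.8, 149.6,  61.2])) [485.82778892 149.71137545  61.        ] [486.07837926 149.85044007  61.        ]
filt (array([ 551.5, -267.2,   30.6]), array([ 552.2, -268.5,   31.1])) [ 551.76317991 -267.56870992   29.        ] [ 554.71676811 -267.72939956   29.        ]
[572. 223.  45.]
[591. 109.  45.]
[415. 193.  45.]
[439.  81.  45.]
[ 650.84366132 -289.49956538   11.        ] [627.06546587 181.51531627 110.        ]
```

Call:
jog_arm:
  targets:
    - {"slide": [34,-50,0],"turn": [0,0,-6],"claw": 100}
    - {"slide": [34,-50,0],"turn": [0,0,-6],"claw": 100}
    - {"slide": [34,-50,0],"turn": [0,0,-6],"claw": 100}
    - {"slide": [34,-50,0],"turn": [0,0,-6],"claw": 100}
    - {"slide": [34,-50,0],"turn": [0,0,-4],"claw": 100}

```text
t: 1.72
eef_pos: [350.0, 347.2, 214.9]
tcp_rot: [3.141, 0.0, 2.36]
ft_force: [1.1, 0.0, -0.0]
opening: 0.996
grip_force: 0.0
```

Call:
jog_arm:
  targets:
    - {"slide": [34,-50,0],"claw": 100}
    - {"slide": [34,-50,0],"claw": 100}
    - {"slide": [34,-50,0],"claw": 100}
    - {"slide": [34,-50,0],"claw": 100}
    - {"slide": [14,-50,0],"claw": 100}

```text
validation failed for argument at $.ta...
```

Call:
jog_arm:
  targets:
    - {"slide": [9,-60,0],"claw": 100}
    - {"slide": [9,-60,0],"claw": 100}
    - {"slide": [9,-60,0],"claw": 100}
    - {"slide": [9,-60,0],"claw": 100}
    - {"slide": [9,-60,0],"claw": 100}

```text
validation failed for argument at $.ta...
```

Call:
jog_arm:
  targets:
    - {"slide": [20,-58,0],"turn": [0,0,0],"claw": 100}
    - {"slide": [20,-58,0],"turn": [0,0,0],"claw": 100}
    - {"slide": [20,-58,0],"turn": [0,0,0],"claw": 100}
    - {"slide": [20,-58,0],"turn": [0,0,0],"claw": 100}
    - {"slide": [20,-58,0],"turn": [0,0,0],"claw": 100}

```text
t: 2.35
eef_pos: [449.6, 56.8, 215.0]
tcp_rot: [3.141, 0.001, 2.362]
ft_force: [1.0, 1.7, 0.5]
opening: 1.002
grip_force: 0.0
```

Call:
jog_arm:
  targets:
    - {"slide": [20,-58,0],"turn": [0,0,0],"claw": 100}
    - {"slide": [20,-58,0],"turn": [0,0,0],"claw": 100}
    - {"slide": [20,-58,0],"turn": [0,0,0],"claw": 100}
    - {"slide": [20,-58,-20],"turn": [0,0,0],"claw": 100}
    - {"slide": [20,-50,-20],"turn": [0,0,0],"claw": 100}

```text
t: 2.98
eef_pos: [549.0, -223.7, 175.0]
tcp_rot: [3.141, 0.001, 2.361]
ft_force: [0.9, 0.6, -0.1]
opening: 1.004
grip_force: 0.0
```

Call:
jog_arm:
  targets:
    - {"slide": [3,-44,-20],"turn": [0,0,0],"claw": 100}
    - {"slide": [0,0,-50],"turn": [0,0,0],"claw": 100}
    - {"slide": [0,0,-50],"turn": [0,0,0],"claw": 100}
    - {"slide": [0,0,-35],"turn": [0,0,0],"claw": 100}
    - {"slide": [0,0,-13],"turn": [0,0,0],"claw": 75}

```text
t: 3.6
eef_pos: [550.9, -265.1, 5.5]
tcp_rot: [-3.141, -0.003, 2.362]
ft_force: [0.0, 0.2, 0.3]
opening: 0.943
grip_force: 0.0
```

Call:
jog_arm:
  targets:
    - {"slide": [0,0,0],"turn": [0,0,0],"claw": 62}
    - {"slide": [0,0,0],"turn": [0,0,0],"claw": 58}
    - {"slide": [0,0,0],"turn": [0,0,0],"claw": 55}
    - {"slide": [0,0,0],"turn": [0,0,0],"claw": 55}
    - {"slide": [0,0,0],"turn": [0,0,0],"claw": 55}

```text
t: 4.22
eef_pos: [551.9, -265.7, 8.4]
tcp_rot: [3.141, 0.002, 2.362]
ft_force: [-0.7, 0.3, 7.2]
opening: 0.579
grip_force: 30.0
```

Call:
jog_arm:
  targets:
    - {"slide": [0,0,0],"turn": [0,0,0],"claw": 75}
    - {"slide": [0,0,0],"turn": [0,0,0],"claw": 75}
    - {"slide": [0,0,0],"turn": [0,0,-10],"claw": 75}
    - {"slide": [0,0,0],"turn": [0,0,-10],"claw": 75}
    - {"slide": [0,0,0],"turn": [0,0,-10],"claw": 75}

```text
t: 4.85
eef_pos: [551.5, -265.4, 7.2]
tcp_rot: [-3.142, -0.0, 1.833]
ft_force: [-0.5, 1.5, -0.2]
opening: 0.751
grip_force: 0.0
```

Call:
jog_arm:
  targets:
    - {"slide": [0,0,0],"turn": [0,0,-10],"claw": 75}
    - {"slide": [0,0,0],"turn": [0,0,-10],"claw": 75}
    - {"slide": [0,0,0],"turn": [0,0,-10],"claw": 75}
    - {"slide": [0,0,0],"turn": [0,0,-10],"claw": 75}
    - {"slide": [0,0,0],"turn": [0,0,-10],"claw": 75}

```text
t: 5.48
eef_pos: [551.5, -265.3, 7.2]
tcp_rot: [-3.141, -0.0, 0.96]
ft_force: [0.7, -0.4, -0.1]
opening: 0.75
grip_force: 0.0
```

Call:
jog_arm:
  targets:
    - {"slide": [0,0,0],"turn": [0,0,-10],"claw": 75}
    - {"slide": [0,0,0],"turn": [0,0,0],"claw": 55}
    - {"slide": [0,0,0],"turn": [0,0,0],"claw": 55}
    - {"slide": [0,0,0],"turn": [0,0,0],"claw": 55}
    - {"slide": [0,0,0],"turn": [0,0,0],"claw": 55}

```text
t: 6.1
eef_pos: [551.6, -265.5, 7.3]
tcp_rot: [3.141, -0.0, 0.792]
ft_force: [0.5, -1.2, -1.0]
opening: 0.583
grip_force: 30.0
```

Call:
jog_arm:
  targets:
    - {"slide": [0,0,0],"turn": [0,0,0],"claw": 80}
    - {"slide": [0,0,0],"turn": [0,0,0],"claw": 80}
    - {"slide": [0,0,50],"turn": [0,0,0],"claw": 80}
    - {"slide": [0,10,60],"turn": [0,0,0],"claw": 80}
    - {"slide": [0,50,30],"turn": [0,0,0],"claw": 80}

```text
t: 6.72
eef_pos: [552.3, -206.7, 150.2]
tcp_rot: [3.137, -0.001, 0.789]
ft_force: [1.0, 0.2, -0.2]
opening: 0.799
grip_force: 0.0
```

Call:
jog_arm:
  targets:
    - {"slide": [0,60,0],"turn": [0,0,0],"claw": 80}
    - {"slide": [0,60,0],"turn": [0,0,0],"claw": 80}
    - {"slide": [0,60,0],"turn": [0,0,0],"claw": 80}
    - {"slide": [0,60,0],"turn": [0,0,0],"claw": 80}
    - {"slide": [0,60,0],"turn": [0,0,0],"claw": 80}

```text
t: 7.35
eef_pos: [551.3, 96.5, 147.5]
tcp_rot: [3.141, -0.0, 0.791]
ft_force: [1.1, -0.2, 0.4]
opening: 0.795
grip_force: 0.0
```

```bash
python3 - <<'E'
from h import *
c=read_camera("top");s=read_camera("scene")
def crop(f,x,y,w=50,k=8):
    return cv2.resize(f[y-w//2:y+w//2,x-w//2:x+w//2],None,fx=k,fy=k,interpolation=cv2.INTER_CUBIC)
cv2.imwrite("pics/crops2.png",np.hstack([crop(c["frame"],442,218),crop(s["frame"],428,257)]))
for n,k in((c,"top"),(s,"scene")):print(px(n,[551.6,-265.4,30]),look_for("filter",k))
E
```

```text
[441.51624556 218.08992685] [{'xy': [439.9, 217.6], 'conf': 0.81}]
[424.90264183 253.27652393] [{'xy': [424.0, 256.1], 'conf': 0.66}]
```

View pics/crops2.png

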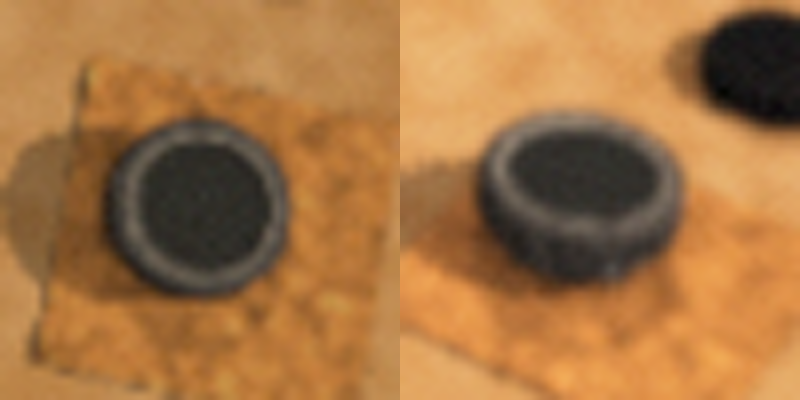

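Call:
jog_arm:
  targets:
    - {"slide": [0,-60,0],"turn": [0,0,0],"claw": 80}
    - {"slide": [0,-60,0],"turn": [0,0,0],"claw": 80}
    - {"slide": [0,-60,0],"turn": [0,0,0],"claw": 80}
    - {"slide": [0,-60,0],"turn": [0,0,0],"claw": 80}
    - {"slide": [0,-60,0],"turn": [0,0,0],"claw": 80}

```text
t: 8.18
eef_pos: [550.6, -209.0, 147.4]
tcp_rot: [3.141, 0.0, 0.789]
ft_force: [0.5, -0.4, -0.8]
opening: 0.797
grip_force: 0.0
```

Call:
jog_arm:
  targets:
    - {"slide": [0,-50,0],"turn": [0,0,0],"claw": 80}
    - {"slide": [0,-10,-10],"turn": [0,0,0],"claw": 80}
    - {"slide": [0,0,-30],"turn": [0,0,0],"claw": 80}
    - {"slide": [0,0,-30],"turn": [0,0,0],"claw": 80}
    - {"slide": [0,0,0],"turn": [0,0,0],"claw": 80}

```text
t: 8.8
eef_pos: [550.1, -265.0, 75.3]
tcp_rot: [-3.137, 0.001, 0.791]
ft_force: [-1.1, -0.2, 0.2]
opening: 0.801
grip_force: 0.0
```

Call:
jog_arm:
  targets:
    - {"slide": [1,0,-40],"turn": [0,0,0],"claw": 80}
    - {"slide": [0,0,-24],"turn": [0,0,0],"claw": 80}
    - {"slide": [0,0,-4],"turn": [0,0,0],"claw": 80}
    - {"slide": [0,0,0],"turn": [0,0,0],"claw": 65}
    - {"slide": [0,0,0],"turn": [0,0,0],"claw": 65}

```text
t: 9.43
eef_pos: [553.1, -265.7, 10.7]
tcp_rot: [3.14, -0.0, 0.791]
ft_force: [1.5, 0.2, -0.3]
opening: 0.671
grip_force: 0.0
```

Call:
jog_arm:
  targets:
    - {"slide": [0,0,0],"turn": [0,0,0],"claw": 50}
    - {"slide": [0,0,0],"turn": [0,0,0],"claw": 50}
    - {"slide": [0,0,0],"turn": [0,0,0],"claw": 50}

```text
t: 9.8
eef_pos: [552.8, -265.5, 10.2]
tcp_rot: [3.141, -0.0, 0.791]
ft_force: [-1.4, 0.8, 6.8]
opening: 0.583
grip_force: 30.0
```

Call:
jog_arm:
  targets:
    - {"slide": [0,0,0],"turn": [0,0,0],"claw": 65}
    - {"slide": [-0.8,-0.4,-1],"turn": [0,0,0],"claw": 65}
    - {"slide": [0,0,0],"turn": [0,0,0],"claw": 65}
    - {"slide": [0,0,0],"turn": [0,0,0],"claw": 50}
    - {"slide": [0,0,0],"turn": [0,0,0],"claw": 50}

```text
t: 10.42
eef_pos: [551.8, -265.8, 8.2]
tcp_rot: [3.142, 0.0, 0.791]
ft_force: [-0.6, -0.5, -1.5]
opening: 0.585
grip_force: 30.0
```

Call:
jog_arm:
  targets:
    - {"slide": [0,0,0],"turn": [0,0,0],"claw": 50}
    - {"slide": [0,0,0],"turn": [0,0,0],"claw": 50}

```text
t: 10.68
eef_pos: [551.7, -265.7, 8.2]
tcp_rot: [-3.141, 0.0, 0.791]
ft_force: [-0.6, 0.1, -1.4]
opening: 0.586
grip_force: 30.0
```

```bash
python3 - <<'E'
from h import *
s=state();print({k:np.round(s[k],3) for k in s if k!="tau"})
E
```

```text
{'t': np.float64(10.675), 'joints': array([-0.557,  0.734,  1.754, -0.   ,  0.654,  0.223]), 'qvel': array([ 0.   ,  0.   ,  0.001,  0.   , -0.   ,  0.001]), 'eef_pos': array([ 551.664, -265.735,    8.175]), 'tcp_rot': array([-3.141,  0.   ,  0.791]), 'ft_force': array([-0.563,  0.062, -1.416]), 'moment': array([-0.048,  0.11 ,  0.003]), 'grip_force': np.float64(30.0), 'opening': np.float64(0.586)}
```

Call:
jog_arm:
  targets:
    - {"slide": [0,0,20],"turn": [0,0,0],"claw": 50}
    - {"slide": [0,0,50],"turn": [0,0,0],"claw": 50}
    - {"slide": [0,30,42],"turn": [0,0,0],"claw": 50}
    - {"slide": [-10,50,0],"turn": [0,0,8],"claw": 50}
    - {"slide": [-10,50,0],"turn": [0,0,8],"claw": 50}

```text
t: 11.3
eef_pos: [531.3, -134.6, 120.8]
tcp_rot: [3.141, -0.0, 1.074]
ft_force: [0.6, 0.5, -2.3]
opening: 0.584
grip_force: 30.0
```

Call:
jog_arm:
  targets:
    - {"slide": [-10,50,0],"turn": [0,0,8],"claw": 50}
    - {"slide": [-10,50,0],"turn": [0,0,8],"claw": 50}
    - {"slide": [-10,50,0],"turn": [0,0,8],"claw": 50}
    - {"slide": [-10,50,0],"turn": [0,0,8],"claw": 50}
    - {"slide": [-5,50,0],"turn": [0,0,8],"claw": 50}

```text
t: 11.92
eef_pos: [486.1, 115.7, 120.4]
tcp_rot: [3.141, 0.0, 1.773]
ft_force: [0.9, -0.0, -0.6]
opening: 0.583
grip_force: 30.0
```

Call:
jog_arm:
  targets:
    - {"slide": [0,30,0],"turn": [0,0,0],"claw": 50}
    - {"slide": [0,4,0],"turn": [0,0,0],"claw": 50}
    - {"slide": [0,0,0],"turn": [0,0,0],"claw": 50}

```text
t: 12.3
eef_pos: [486.6, 147.9, 120.2]
tcp_rot: [-3.141, 0.0, 1.769]
ft_force: [0.3, -0.2, -2.0]
opening: 0.577
grip_force: 30.0
```

Call:
jog_arm:
  targets:
    - {"slide": [-0.5,2.4,-25],"turn": [0,0,0],"claw": 50}
    - {"slide": [0,0,-20],"turn": [0,0,0],"claw": 50}
    - {"slide": [0,0,-4],"turn": [0,0,0],"claw": 50}
    - {"slide": [0,0,0],"turn": [0,0,0],"claw": 50}

```text
t: 12.8
eef_pos: [486.5, 149.9, 71.5]
tcp_rot: [-3.142, 0.0, 1.768]
ft_force: [-0.3, 0.2, -1.2]
opening: 0.583
grip_force: 30.0
```

```bash
python3 - <<'E'
from h import *
print(state()["ft_force"],state()["moment"],state()["eef_pos"])
c=read_camera("top");s=read_camera("scene")
def crop(f,x,y,w=60,k=6):
    return cv2.resize(f[y-w//2:y+w//2,x-w//2:x+w//2],None,fx=k,fy=k,interpolation=cv2.INTER_CUBIC)
cv2.imwrite("pics/c3.png",np.hstack([crop(c["frame"],268,220),crop(s["frame"],256,200)]))
E
```

```text
[-0.33805801  0.17595262 -1.16371654] [-0.0756244   0.06927446 -0.02061196] [486.4750772  149.92373064  71.50213409]
```

View pics/c3.png

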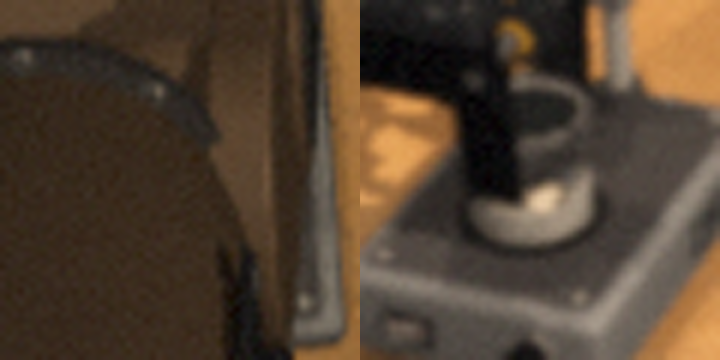

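The scene view shows the filter held above the collar. Its right edge is at about x=598 in the crop, nearly level with the collar's right edge at about 598. I'll check that against a projection.

```bash
python3 - <<'E'
from h import *
s=read_camera("scene")
f=s["frame"]
a=np.linspace(0,2*np.pi,60)
big=cv2.resize(f[160:240,216:296],None,fx=7,fy=7,interpolation=cv2.INTER_CUBIC)
big=np.clip(big.astype(float)*1.8,0,255).astype(np.uint8)
b2=big.copy()
for C,r,col in(((486,149.7,61),25,(0,255,0)),((486,149.7,45),25,(0,255,0)),((486.4,149.0,88.5+4),28,(0,0,255)),((486.4,149.0,78.5),28,(0,0,255))):
    P=np.array([(px(s,[C[0]+r*np.cos(t),C[1]+r*np.sin(t),C[2]])-[216,160]+.5)*7 for t in a]).astype(int)
    cv2.polylines(b2,[P],True,col,1)
cv2.imwrite("pics/c4.png",np.vstack([big[100:400],b2[100:400]]))
E
```

```text
(no output)
```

View pics/c4.png

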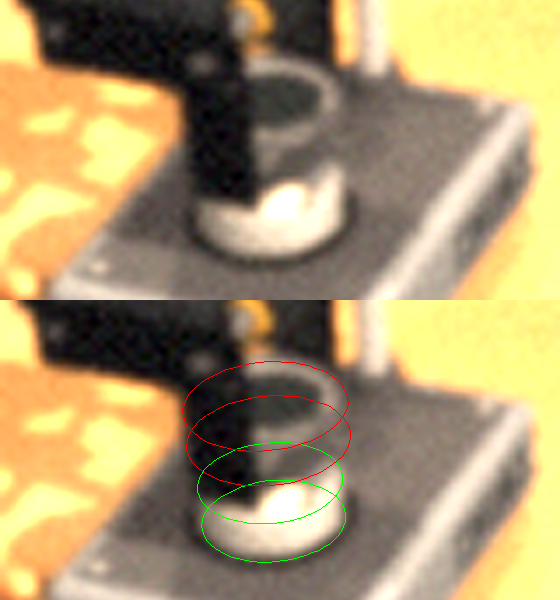

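The green circles match the collar, and the held filter at right edge x≈342 lies within about 1–2 mm of the red prediction. I'll descend gently.

Call:
jog_arm:
  targets:
    - {"slide": [0,0,-3],"turn": [0,0,0],"claw": 50}
    - {"slide": [0,0,-2],"turn": [0,0,0],"claw": 50}
    - {"slide": [0,0,-1],"turn": [0,0,0],"claw": 50}
    - {"slide": [0,0,0],"turn": [0,0,0],"claw": 50}

```text
t: 13.45
eef_pos: [486.2, 150.6, 65.2]
tcp_rot: [-3.142, -0.0, 1.769]
ft_force: [1.4, 0.8, -1.3]
opening: 0.58
grip_force: 30.0
```

Call:
jog_arm:
  targets:
    - {"slide": [0,0,-1],"turn": [0,0,0],"claw": 50}
    - {"slide": [0,0,-1],"turn": [0,0,0],"claw": 50}
    - {"slide": [0,0,0],"turn": [0,0,0],"claw": 50}

```text
t: 13.82
eef_pos: [486.2, 150.6, 63.2]
tcp_rot: [-3.142, 0.0, 1.769]
ft_force: [0.0, 0.0, -0.2]
opening: 0.581
grip_force: 30.0
```

Call:
jog_arm:
  targets:
    - {"slide": [0,0,-1],"turn": [0,0,0],"claw": 50}
    - {"slide": [0,0,0],"turn": [0,0,0],"claw": 50}

```text
t: 14.08
eef_pos: [486.2, 150.6, 62.2]
tcp_rot: [3.142, 0.0, 1.769]
ft_force: [0.2, -0.7, -0.5]
opening: 0.585
grip_force: 30.0
```

Call:
jog_arm:
  targets:
    - {"slide": [0,0,-1],"turn": [0,0,0],"claw": 50}
    - {"slide": [0,0,0],"turn": [0,0,0],"claw": 50}

```text
t: 14.32
eef_pos: [486.2, 150.6, 61.2]
tcp_rot: [-3.142, -0.0, 1.769]
ft_force: [-0.2, -0.6, -0.7]
opening: 0.582
grip_force: 30.0
```

Call:
jog_arm:
  targets:
    - {"slide": [0,0,-1],"turn": [0,0,0],"claw": 50}
    - {"slide": [0,0,0],"turn": [0,0,0],"claw": 50}

```text
t: 14.58
eef_pos: [486.3, 150.6, 60.5]
tcp_rot: [3.141, 0.0, 1.769]
ft_force: [0.7, -0.3, 2.9]
opening: 0.585
grip_force: 30.0
```

Call:
jog_arm:
  targets:
    - {"slide": [0,0,0],"turn": [0,0,3],"claw": 50}
    - {"slide": [0,0,0.1],"turn": [0,0,3],"claw": 50}
    - {"slide": [0,0,0],"turn": [0,0,0],"claw": 50}

```text
t: 14.95
eef_pos: [486.4, 150.7, 60.6]
tcp_rot: [3.141, -0.0, 1.873]
ft_force: [-0.8, 0.9, 4.4]
opening: 0.583
grip_force: 30.0
```

Call:
jog_arm:
  targets:
    - {"slide": [0,0,0.2],"turn": [0,0,4],"claw": 50}
    - {"slide": [0,0,0.2],"turn": [0,0,4],"claw": 50}
    - {"slide": [0,0,0],"turn": [0,0,0],"claw": 50}

```text
t: 15.32
eef_pos: [486.4, 150.6, 60.9]
tcp_rot: [3.141, 0.0, 2.012]
ft_force: [0.3, 0.6, 3.1]
opening: 0.581
grip_force: 30.0
```

```bash
python3 - <<'E'
from h import *
s=state();print(s["eef_pos"],s["ft_force"],s["moment"],s["tcp_rot"])
E
```

```text
[486.38006828 150.62997996  60.87381303] [0.34657217 0.59286318 3.06614381] [-0.01390637  0.08176813 -0.09068246] [3.14117776e+00 1.16694068e-04 2.01157184e+00]
```

Call:
jog_arm:
  targets:
    - {"slide": [0,0,0.2],"turn": [0,0,4],"claw": 50}
    - {"slide": [0,0,0.2],"turn": [0,0,4],"claw": 50}
    - {"slide": [0,0,0],"turn": [0,0,0],"claw": 50}

```text
t: 15.7
eef_pos: [486.2, 150.5, 61.0]
tcp_rot: [-3.141, -0.0, 2.15]
ft_force: [0.0, -1.0, -0.8]
opening: 0.584
grip_force: 30.0
```

Call:
jog_arm:
  targets:
    - {"slide": [0,0,0.2],"turn": [0,0,4],"claw": 50}
    - {"slide": [0,0,0.2],"turn": [0,0,4],"claw": 50}
    - {"slide": [0,0,0],"turn": [0,0,0],"claw": 50}

```text
t: 16.08
eef_pos: [486.2, 150.6, 61.5]
tcp_rot: [-3.141, -0.0, 2.289]
ft_force: [-0.1, -0.5, -1.7]
opening: 0.578
grip_force: 30.0
```

Call:
jog_arm:
  targets:
    - {"slide": [0,0,0.2],"turn": [0,0,4],"claw": 50}
    - {"slide": [0,0,0.2],"turn": [0,0,4],"claw": 50}
    - {"slide": [0,0,0],"turn": [0,0,0],"claw": 50}

```text
t: 16.45
eef_pos: [486.2, 150.6, 61.9]
tcp_rot: [3.142, -0.0, 2.429]
ft_force: [-0.2, -0.2, -1.9]
opening: 0.578
grip_force: 30.0
```

Call:
jog_arm:
  targets:
    - {"slide": [0,0,-1],"turn": [0,0,0],"claw": 50}
    - {"slide": [0,0,-1],"turn": [0,0,0],"claw": 50}
    - {"slide": [0,0,0],"turn": [0,0,0],"claw": 50}

```text
t: 16.82
eef_pos: [486.2, 150.6, 59.9]
tcp_rot: [-3.142, -0.0, 2.431]
ft_force: [0.5, -0.2, -0.9]
opening: 0.58
grip_force: 30.0
```

Call:
jog_arm:
  targets:
    - {"slide": [0,0,-1],"turn": [0,0,0],"claw": 50}
    - {"slide": [0,0,-0.7],"turn": [0,0,0],"claw": 50}
    - {"slide": [0,0,0],"turn": [0,0,0],"claw": 50}

```text
t: 17.2
eef_pos: [486.2, 150.6, 58.2]
tcp_rot: [3.142, -0.0, 2.432]
ft_force: [0.5, -0.0, -1.3]
opening: 0.581
grip_force: 30.0
```

Call:
jog_arm:
  targets:
    - {"slide": [0,0,-0.5],"turn": [0,0,0],"claw": 50}
    - {"slide": [0,0,0],"turn": [0,0,0],"claw": 50}

```text
t: 17.45
eef_pos: [486.3, 150.6, 57.8]
tcp_rot: [3.141, 0.0, 2.432]
ft_force: [-0.7, 0.3, -1.6]
opening: 0.584
grip_force: 30.0
```

Call:
jog_arm:
  targets:
    - {"slide": [0,0,-0.5],"turn": [0,0,0],"claw": 50}
    - {"slide": [0,0,0],"turn": [0,0,0],"claw": 50}

```text
t: 17.7
eef_pos: [486.4, 150.6, 57.6]
tcp_rot: [3.141, 0.0, 2.432]
ft_force: [-0.7, -0.7, 4.3]
opening: 0.581
grip_force: 30.0
```

Call:
jog_arm:
  targets:
    - {"slide": [0,0,-0.5],"turn": [0,0,0],"claw": 50}
    - {"slide": [0,0,0],"turn": [0,0,0],"claw": 50}

```text
t: 17.95
eef_pos: [486.4, 150.6, 57.5]
tcp_rot: [3.141, 0.001, 2.432]
ft_force: [-2.4, -0.9, 10.8]
opening: 0.584
grip_force: 30.0
```

Call:
jog_arm:
  targets:
    - {"slide": [0,0,0.5],"turn": [0,0,0],"claw": 50}
    - {"slide": [0,0,-0.1],"turn": [0,0,-4],"claw": 50}
    - {"slide": [0,0,-0.2],"turn": [0,0,-4],"claw": 50}
    - {"slide": [0,0,0],"turn": [0,0,0],"claw": 50}

```text
t: 18.45
eef_pos: [486.7, 150.5, 57.3]
tcp_rot: [3.141, 0.001, 2.291]
ft_force: [0.2, -1.2, 4.8]
opening: 0.585
grip_force: 30.0
```

```bash
cat > st.py <<'E'
from h import *
s=state();print(s["t"],s["eef_pos"].round(2) if hasattr(s["eef_pos"],'round') else s["eef_pos"],s["ft_force"],s["moment"],s["tcp_rot"][2],s["joints"][5])
E
python3 st.py
```

```text
18.45 [486.7  150.51  57.33] [ 0.22052506 -1.1659314   4.76471882] [-0.40739334 -0.01112611  0.08957294] 2.291485046258616 -0.5501164368805607
```

Call:
jog_arm:
  targets:
    - {"slide": [0,0,-0.22],"turn": [0,0,-4],"claw": 50}
    - {"slide": [0,0,-0.22],"turn": [0,0,-4],"claw": 50}
    - {"slide": [0,0,-0.22],"turn": [0,0,-4],"claw": 50}
    - {"slide": [0,0,0],"turn": [0,0,0],"claw": 50}

```text
t: 18.95
eef_pos: [486.8, 150.5, 56.7]
tcp_rot: [3.14, 0.001, 2.082]
ft_force: [1.3, -2.8, 4.8]
opening: 0.582
grip_force: 30.0
```

Call:
jog_arm:
  targets:
    - {"slide": [0,0,-0.22],"turn": [0,0,-4],"claw": 50}
    - {"slide": [0,0,-0.22],"turn": [0,0,-4],"claw": 50}
    - {"slide": [0,0,-0.22],"turn": [0,0,-4],"claw": 50}
    - {"slide": [0,0,0],"turn": [0,0,0],"claw": 50}

```text
t: 19.45
eef_pos: [486.7, 150.5, 56.0]
tcp_rot: [3.14, 0.0, 1.873]
ft_force: [1.0, -1.6, 5.7]
opening: 0.58
grip_force: 30.0
```

```bash
python3 st.py
```

```text
19.45 [486.72 150.45  56.02] [ 1.04395648 -1.57273639  5.7077943 ] [-0.53461966  0.0690274   0.03342894] 1.8725375208050856 -0.1311366129727047
```

Call:
jog_arm:
  targets:
    - {"slide": [0,0,-0.2],"turn": [0,0,-4],"claw": 50}
    - {"slide": [0,0,-0.2],"turn": [0,0,-4],"claw": 50}
    - {"slide": [0,0,-0.22],"turn": [0,0,-4],"claw": 50}
    - {"slide": [0,0,0],"turn": [0,0,0],"claw": 50}

```text
t: 19.95
eef_pos: [486.6, 150.5, 55.4]
tcp_rot: [3.141, 0.0, 1.663]
ft_force: [0.6, -2.9, 5.6]
opening: 0.581
grip_force: 30.0
```

Call:
jog_arm:
  targets:
    - {"slide": [0,0,-0.22],"turn": [0,0,-4],"claw": 50}
    - {"slide": [0,0,-0.22],"turn": [0,0,-4],"claw": 50}
    - {"slide": [0,0,-0.22],"turn": [0,0,-4],"claw": 50}
    - {"slide": [0,0,0],"turn": [0,0,0],"claw": 50}

```text
t: 20.45
eef_pos: [486.5, 150.5, 54.7]
tcp_rot: [3.141, 0.0, 1.454]
ft_force: [-0.4, -2.6, 5.1]
opening: 0.585
grip_force: 30.0
```

Call:
jog_arm:
  targets:
    - {"slide": [0,0,-0.22],"turn": [0,0,-4],"claw": 50}
    - {"slide": [0,0,-0.22],"turn": [0,0,-4],"claw": 50}
    - {"slide": [0,0,-0.22],"turn": [0,0,-4],"claw": 50}
    - {"slide": [0,0,0],"turn": [0,0,0],"claw": 50}

```text
t: 20.95
eef_pos: [486.4, 150.5, 54.0]
tcp_rot: [3.141, 0.0, 1.244]
ft_force: [-0.6, -1.4, 6.0]
opening: 0.584
grip_force: 30.0
```

```bash
python3 st.py
```

```text
20.95 [486.39 150.48  53.99] [-0.61315909 -1.40719197  5.95013752] [-0.39887858  0.30488133  0.02226062] 1.244287625160536 0.4972628523526388
```

Call:
jog_arm:
  targets:
    - {"slide": [0,0,-0.2],"turn": [0,0,-4],"claw": 50}
    - {"slide": [0,0,-0.2],"turn": [0,0,-4],"claw": 50}
    - {"slide": [0,0,-0.2],"turn": [0,0,-4],"claw": 50}
    - {"slide": [0,0,0],"turn": [0,0,0],"claw": 50}

```text
t: 21.45
eef_pos: [486.3, 150.5, 53.3]
tcp_rot: [3.141, -0.0, 1.036]
ft_force: [-0.7, -2.0, 4.8]
opening: 0.583
grip_force: 30.0
```

Call:
jog_arm:
  targets:
    - {"slide": [0,0,-0.2],"turn": [0,0,-4],"claw": 50}
    - {"slide": [0,0,-0.2],"turn": [0,0,-4],"claw": 50}
    - {"slide": [0,0,0],"turn": [0,0,0],"claw": 50}

```text
t: 21.82
eef_pos: [486.3, 150.6, 52.9]
tcp_rot: [3.141, -0.0, 0.897]
ft_force: [-1.2, -1.2, 4.4]
opening: 0.581
grip_force: 30.0
```

```bash
python3 st.py
```

```text
21.825 [486.34 150.55  52.88] [-1.20451388 -1.24430726  4.40226384] [-0.31551235  0.34624189  0.03180871] 0.8969759616038171 0.8445247012098294
```

Call:
jog_arm:
  targets:
    - {"slide": [0,0,-0.2],"turn": [0,0,-4],"claw": 50}
    - {"slide": [0,0,0],"turn": [0,0,0],"claw": 50}

```text
t: 22.08
eef_pos: [486.3, 150.6, 52.6]
tcp_rot: [3.141, -0.0, 0.828]
ft_force: [-0.6, -1.3, 4.2]
opening: 0.58
grip_force: 30.0
```

```bash
python3 st.py
```

```text
22.075 [486.31 150.6   52.62] [-0.64825198 -1.27766545  4.17518274] [-0.35606291  0.32908651  0.05955558] 0.8279608615992091 0.9135647085606747
```

Call:
jog_arm:
  targets:
    - {"slide": [0,0,-0.2],"turn": [0,0,-4],"claw": 50}
    - {"slide": [0,0,0],"turn": [0,0,0],"claw": 50}

```text
t: 22.32
eef_pos: [486.4, 150.6, 52.4]
tcp_rot: [3.141, -0.0, 0.759]
ft_force: [-0.6, -1.4, 4.7]
opening: 0.582
grip_force: 30.0
```

```bash
python3 st.py
```

```text
22.325 [486.37 150.6   52.41] [-0.59276163 -1.43166911  4.73843838] [-0.32496914  0.26541698  0.06386656] 0.7587757665498867 0.9827169893066336
```

Call:
jog_arm:
  targets:
    - {"slide": [0,0,-0.15],"turn": [0,0,-3],"claw": 50}
    - {"slide": [0,0,0],"turn": [0,0,0],"claw": 50}

```text
t: 22.58
eef_pos: [486.3, 150.6, 52.3]
tcp_rot: [3.141, -0.0, 0.707]
ft_force: [-0.6, -0.7, 6.6]
opening: 0.58
grip_force: 30.0
```

```bash
python3 st.py
```

```text
22.575 [486.33 150.63  52.32] [-0.59431929 -0.69170739  6.55538719] [-0.20026595  0.35032196  0.11846358] 0.706686326382431 1.0348421911865802
```

Call:
jog_arm:
  targets:
    - {"slide": [0,0,-0.15],"turn": [0,0,-3],"claw": 50}
    - {"slide": [0,0,0],"turn": [0,0,0],"claw": 50}

```text
t: 22.82
eef_pos: [486.4, 150.6, 52.2]
tcp_rot: [3.141, -0.0, 0.654]
ft_force: [-1.2, -0.3, 6.9]
opening: 0.581
grip_force: 30.0
```

```bash
python3 st.py
```

```text
22.825 [486.41 150.63  52.24] [-1.19941243 -0.28328281  6.86609383] [-0.20463139  0.32328983  0.07361514] 0.6544430241703676 1.087102818264779
```

Call:
jog_arm:
  targets:
    - {"slide": [0,0,0],"turn": [0,0,-2],"claw": 50}
    - {"slide": [0,0,0],"turn": [0,0,0],"claw": 50}

```text
t: 23.08
eef_pos: [486.5, 150.7, 52.2]
tcp_rot: [3.141, -0.001, 0.62]
ft_force: [-0.4, -1.3, 6.9]
opening: 0.581
grip_force: 30.0
```

```bash
python3 st.py
```

```text
23.075 [486.46 150.66  52.23] [-0.43381684 -1.28027264  6.9033126 ] [-0.18445163  0.26781583  0.08344645] 0.6198325992119396 1.121801633832511
```

Call:
jog_arm:
  targets:
    - {"slide": [0,0,0],"turn": [0,0,-2],"claw": 50}
    - {"slide": [0,0,0],"turn": [0,0,0],"claw": 50}

```text
t: 23.32
eef_pos: [486.5, 150.7, 52.2]
tcp_rot: [3.141, -0.001, 0.585]
ft_force: [-0.5, -0.5, 5.5]
opening: 0.582
grip_force: 30.0
```

```bash
python3 st.py
```

```text
23.325 [486.49 150.68  52.23] [-0.48816576 -0.46141869  5.51420397] [-0.15857321  0.25185892  0.08008319] 0.5848743939016796 1.15669507894374
```

Call:
jog_arm:
  targets:
    - {"slide": [0,0,0],"turn": [0,0,-2],"claw": 50}
    - {"slide": [0,0,0],"turn": [0,0,0],"claw": 50}

```text
t: 23.58
eef_pos: [486.5, 150.7, 52.2]
tcp_rot: [3.141, -0.001, 0.55]
ft_force: [-0.3, 0.4, 5.7]
opening: 0.578
grip_force: 30.0
```

```bash
python3 st.py
```

```text
23.575 [486.55 150.7   52.25] [-0.31058116  0.40575797  5.71387877] [-0.08928339  0.22663452  0.09644731] 0.5499304756466572 1.1915993659219495
```

Call:
jog_arm:
  targets:
    - {"slide": [0,0,0],"turn": [0,0,-2],"claw": 50}
    - {"slide": [0,0,0],"turn": [0,0,0],"claw": 50}

```text
t: 23.82
eef_pos: [486.6, 150.7, 52.3]
tcp_rot: [3.141, -0.001, 0.515]
ft_force: [-0.8, 0.6, 4.6]
opening: 0.586
grip_force: 30.0
```

```bash
python3 st.py
```

```text
23.825 [486.59 150.73  52.26] [-0.75247666  0.58835437  4.58125613] [-0.07332778  0.22030053  0.15171696] 0.5150444854336154 1.2265051723500169
```

Flange is home: height has stopped falling and torque has risen to about 0.15 N m. Releasing now.

Call:
jog_arm:
  targets:
    - {"slide": [0,0,0.3],"turn": [0,0,0],"claw": 50}
    - {"slide": [0,0,0],"turn": [0,0,0],"claw": 75}
    - {"slide": [0,0,0],"turn": [0,0,0],"claw": 75}
    - {"slide": [0,0,0],"turn": [0,0,0],"claw": 75}
    - {"slide": [0,0,10],"turn": [0,0,0],"claw": 75}

```text
t: 24.45
eef_pos: [485.9, 150.5, 62.2]
tcp_rot: [-3.141, 0.001, 0.512]
ft_force: [-0.5, -0.8, -0.0]
opening: 0.75
grip_force: 0.0
```

Call:
jog_arm:
  targets:
    - {"slide": [0,0,40],"turn": [0,0,0],"claw": 75}
    - {"slide": [0,0,50],"turn": [0,0,0],"claw": 75}
    - {"slide": [0,-50,30],"turn": [0,0,0],"claw": 75}
    - {"slide": [0,-60,0],"turn": [0,0,0],"claw": 75}
    - {"slide": [0,-60,0],"turn": [0,0,0],"claw": 75}

```text
t: 25.08
eef_pos: [486.2, -20.9, 183.6]
tcp_rot: [3.14, -0.002, 0.513]
ft_force: [0.3, -0.2, -0.3]
opening: 0.752
grip_force: 0.0
```

Call:
jog_arm:
  targets:
    - {"slide": [0,-60,0],"turn": [0,0,0],"claw": 75}
    - {"slide": [0,-60,0],"turn": [0,0,0],"claw": 75}
    - {"slide": [0,-60,0],"turn": [0,0,0],"claw": 75}
    - {"slide": [0,0,0],"turn": [0,0,0],"claw": 75}

```text
t: 25.58
eef_pos: [486.0, -202.9, 182.8]
tcp_rot: [3.141, -0.0, 0.508]
ft_force: [-0.1, 0.9, -1.2]
opening: 0.747
grip_force: 0.0
```

```bash
python3 - <<'E'
from h import *
c=read_camera("top");s=read_camera("scene")
a=np.linspace(0,2*np.pi,60);o=[]
for n,x,y in((c,268,220),(s,245,200)):
    b=cv2.resize(n["frame"][y-30:y+30,x-30:x+30],None,fx=6,fy=6,interpolation=cv2.INTER_CUBIC);b=np.clip(b*1.4,0,255).astype(np.uint8);b2=b.copy()
    for z in(61,75.4):
        P=np.array([(px(n,[486+28*np.cos(t),149.7+28*np.sin(t),z])-[x-30,y-30]+.5)*6 for t in a]).astype(int)
        cv2.polylines(b2,[P],True,(0,255,0),1)
    o.append(np.hstack([b,b2]))
cv2.imwrite("pics/fin.png",cv2.resize(np.vstack(o),(600,600)))
E
```

```text
(no output)
```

View pics/fin.png

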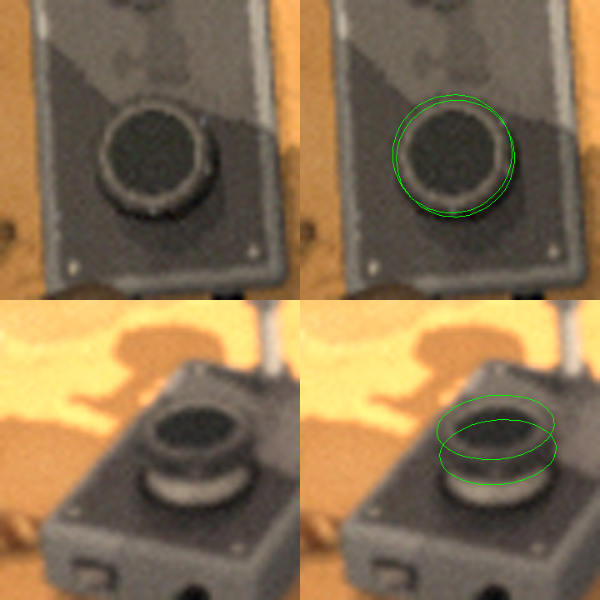

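The final view shows the filter level on the collar at about (150,155) in the top crop, with the flange at the predicted home height in the scene crop. Handing in.

```bash
python3 -c "
from cell import *
print(job_done())"
```

```text
the job is handed in; nothing more can be done
None
```

The filter is screwed home and snug on the port collar and has been let go: it was turned backward until it dropped, then forward. Pressing was about 5 N except for one brief touch of about 12 N; final torque was about 0.15 N m. The job is handed in, with no verdict shown.

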